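# Turn over a drying tray beneath the reagent shelf

## Task

Two small hinged drying trays lie side by side beneath the low glass shelf. Take the orange grip of the tray that holds the amber glass strips and turn that tray over like a page, from the robot's left to its right, until it lies flat on the other side of its hinge, green face up; then let go. Leave the tray with the blue grip as it is.

Things in the scene. Friction and masses are not known exactly. Their poses are not given: they have to be found in the camera images.
- amber_tray (a joint): hinge angle (rad) of the amber tray: frame 138 mm along the hinge, 76 mm out from it, 12 mm thick, four amber glass strips. 0: flat on the left (+y), white face up; 1.57: on edge, 17 mm under the shelf; 3.14: flat on the right, green face up (hard stops). Starts at 0 to 0.4. Stiff hinge (0.2 N m): it stays wherever it is left, so carry it all the way; 3 to 6 N at the grip
- amber_hinge (a point): fixed point on the amber tray's hinge line, at the tray's front edge, 40 mm above the table. x: along the hinge, away from the robot; y left; z up; turned up to 12 degrees about z. Its stand reaches 85 mm to either side and 8 mm in front of this point. The glass shelf (underside 133 mm, top 153 mm up, 700 mm wide) begins 5 to 25 mm behind this point; in front all is open above
- amber_grip (a point): middle of the amber tray's orange grip: a round sleeve, 18 mm diameter, 54 mm long, turning freely on its rod, so hold it fast while the tray turns. Parallel to the hinge line, 70 mm from it; its middle lies 60 mm in front of the tray (x = -60 mm in amber_hinge), clear of the shelf; a 22 mm steel cap on its near end. Turns with the tray: x along the hinge, y away from it, z out of the white face
- blue_grip (a point): middle of the blue grip of the other tray (blue strips), same make and sizes, also lying to its left and tilted up to 0.4 rad; its hinge is about 300 to 360 mm to one side of the amber one's. To be left as it is

How it is judged:
By the outcome, as a careful person would: the job done as asked, in the order asked, and still so for the second after the job is handed in, with the robot touching nothing.
It also fails if it takes over 38 s, if anything falls off the work surface, if the arm or the gripper's body presses on something with over 40 N, if the wrist force passes 120 N, or if a joint passes its speed limit or range.

## Robot

A 6-joint arm with a two-finger parallel gripper is mounted at the origin on the work surface. World frame = base frame: x ahead of the robot, y to its left, z up, the work surface at z = 0. Lengths are in m, angles in rad, forces in N, time in s.
With the tool pointing down it reaches from about 0.15 to 0.775 m from the base axis. Payload 6.1 kg.
Tool frame: the origin (TCP) lies midway between the tips of the shut fingers; the grasp point (between the pads) lies 19 mm behind it; x points along the fingers, z is the direction in which the jaws open and shut, and the axes are right-handed (so a half turn about x gives the same grasp; the last joint's range is limited). The gripper opens to 85 mm and grips with 20 to 120 N. Pads are 22 mm wide; open, the fingers measure 114 mm over their backs; the gripper's body (76 mm by 85 mm) begins 54 mm behind the grasp point. The pads swing forward as they close: fully open they stand 13 mm farther back than shut.
Start: joints at [-1.191, 0.126, -0.04, 1.405, 0, 1.571], TCP at [0.195, -0.488, 0.231] pointing down, gripper open.
Joint ranges: [-2.72, 2.72], [-0.95, 1.95], [-1.27, 1.35], [-1.78, 2.02], [-1.46, 1.47], [-3.14, 3.14]. Speed limits (rad/s): [2.39, 2.39, 3.01, 3.14, 3.14, 3.14].

## Interface

Orientations are given as a unit quaternion [w, x, y, z].
In Python, from plant import telemetry, vision, env gives the robot as it stands.
- The arm moves only by the tool arm_command, never from a script. Its argument "rows" is a list of rows, each an object with "xyz": the shift along the tool's x, y, z in mm, a list of three; "yaw": the turn about the tool's x in degrees; "claw": the gripper's target within -1 to 1 (fully open at 1, half-way at 0, shut at -1). In form: [{"xyz": [x, y, z], "yaw": yaw, "claw": claw}, ...]. A call has 1 to 8 rows; each row shifts and turns the commanded pose from where the row before left it, along the tool's axes as they then stand; what a row does not reach is not made up. A row lasts 1/10 s, in which the tool goes at most 50 mm and 8.59 degrees, less where a joint would pass 70% of its speed; a pose out of reach is approached as far as the arm can. A call is refused whole if a number of a shift passes 50 or a number of a turn 8.59, either way. A call with a gripper value outside its range is refused whole. The fingers move at their own pace and stop on an object; "newtons" is the grip in N (left out, the last holds). Time passes only in rows, so rows that do not move let the fingers close. It gives the time, the measured TCP pose, the force and the opening at its end, in the units of the state.
- telemetry.get_obs(): the state, without advancing time (a new reading comes with each control period).
- vision.snapshot(name): name is "scene" or "top" or "wrist"; returns a dict with "frame" (420x560x3 uint8, red, green, blue), "camera_matrix" (3x3 intrinsics, pixels), "R" (3x3) and "t" (3): a world point X has camera coordinates R X + t; the wrist camera has in their place "mount" (4x4, takes a point from camera to tool coordinates, whose origin is the TCP and whose axes are the tool frame's). Camera axes: x right, y down, z forward; pixel columns grow to the right and rows downward; lengths in m; the calibration is good to about 2 mm. The wrist camera is an equidistant fisheye: a pixel r from the principal point sees the ray r / f radians off the axis. A picture is of the moment at which its call begins: read the wrist's pose just before it. There is no depth.
- env.job_done(): hands the job in, once; it reports no verdict.
The state is a dict: "t": time; "q": joint angles; "dq": joint speeds; "joint_efforts": joint torques, N m; "ee_pos": TCP position; "eef_rot": TCP orientation; "contact_force": force on the tool from outside, world axes, zero at the start; "moment": the same for the moment, N m; "width": finger opening in m.
Only numpy, scipy, OpenCV 4.12 (cv2) and the standard library are available. Lean on these libraries where they do the work, as an engineer would, in place of code of your own. Each camera call takes 0.05 s, during which the arm holds its last target.

## Working session

There is one attempt and no reset: what is moved stays moved. The work goes in short steps, Python scripts to look and compute and a tool call to move; the robot and the scene stay as the last step left them, time stands still between calls to the robot, and variables do not carry over. Pictures are saved under pics/ and viewed, and the job is handed in when it is done.

Besides the shell and the picture viewer there is one more tool, called after ">>>" as name([rows], argument=value, ...), one row to a line, values as JSON. arm_command: Moves the arm, as the interface text tells. Its arguments: {"type":"object","properties":{"rows":{"type":"array"},"newtons":{"type":"number"}},"required":["rows"]}

```bash
mkdir -p pics; python3 - <<'E'
from plant import telemetry, vision, env
import cv2,pickle
o=telemetry.get_obs();print(o)
for n in ["scene","top","wrist"]:
    s=vision.snapshot(n);pickle.dump(s,open(f"{n}.pkl","wb"))
    cv2.imwrite(f"pics/{n}1.png",s["frame"][:,:,::-1])
    print({k:v for k,v in s.items() if k!="frame"})
E
```

```text
{'t': 0.0, 'q': array([-1.19096994e+00,  1.26396725e-01, -4.06438288e-02,  1.40536137e+00,
        2.00648234e-06,  1.57078027e+00]), 'dq': array([ 0.00060201, -0.00100093,  0.00012813, -0.00077695, -0.00050711,
        0.00084417]), 'joint_efforts': array([-1.58970302e-03, -4.35911179e+01,  3.52925706e+01,  1.72644871e-02,
       -1.41630235e-04, -3.87140560e-06]), 'ee_pos': array([ 0.19449887, -0.48720607,  0.23050328]), 'eef_rot': array([ 0.58493058,  0.39693766,  0.58586969, -0.39629966]), 'contact_force': array([ 0.191703  ,  0.07588031, -0.53832208]), 'moment': array([-0.01097179,  0.00589419,  0.03353025]), 'width': 0.08525440616711687}
{'camera_matrix': array([[488.94975795,   0.        , 277.30749232],
       [  0.        , 488.94975795, 212.34265965],
       [  0.        ,   0.        ,   1.        ]]), 'R': array([[-0.15522361,  0.98787874,  0.00110339],
       [ 0.66455551,  0.10524671, -0.73978991],
       [-0.73093886, -0.11409959, -0.67283703]]), 't': array([ 8.87714697e-04, -3.47387014e-01,  1.21255802e+00])}
{'camera_matrix': array([[396.34022845,   0.        , 275.99572776],
       [  0.        , 396.34022845, 207.36632341],
       [  0.        ,   0.        ,   1.        ]]), 'R': array([[ 0.02114665, -0.99975617,  0.006358  ],
       [-0.98343729, -0.02194565, -0.17991521],
       [ 0.18001088, -0.00244809, -0.98366157]]), 't': array([0.04945576, 0.5958343 , 0.62436172])}
{'camera_matrix': array([[325.1922621 ,   0.        , 275.8086576 ],
       [  0.        , 325.1922621 , 212.74097674],
       [  0.        ,   0.        ,   1.        ]]), 'mount': array([[ 3.07914041e-04, -2.88504978e-01,  9.57478346e-01,
        -1.41635295e-01],
       [-9.96221893e-05, -9.57478395e-01, -2.88504961e-01,
         7.31629187e-02],
       [ 9.99999948e-01, -6.55136071e-06, -3.23562540e-04,
        -3.72437557e-04],
       [ 0.00000000e+00,  0.00000000e+00,  0.00000000e+00,
         1.00000000e+00]])}
```

View pics/scene1.png

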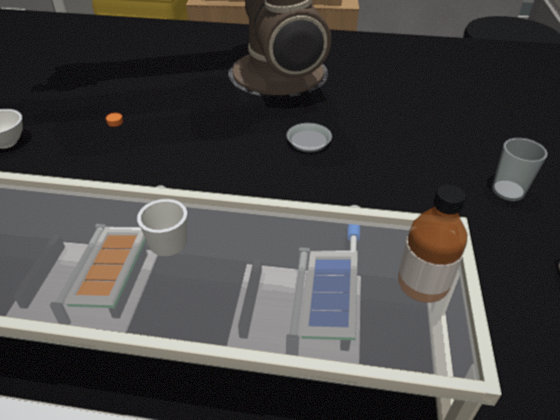

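View pics/top1.png

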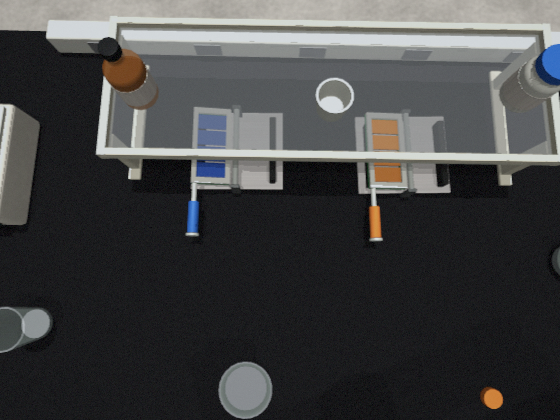

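View pics/wrist1.png

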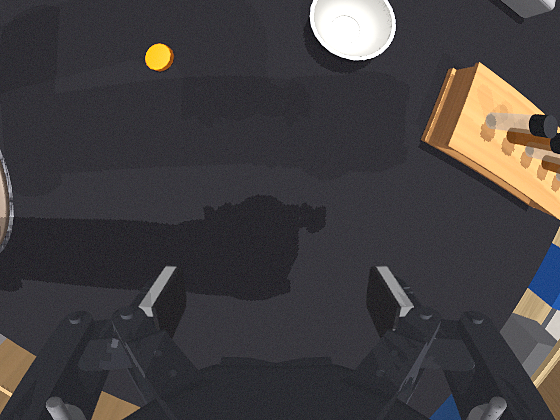

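```bash
python3 - <<'E'
import cv2
a=cv2.imread("pics/top1.png")[90:260,340:460]
cv2.imwrite("pics/topc.png",cv2.resize(a,None,fx=3.5*1,fy=3.5,interpolation=cv2.INTER_CUBIC))
a=cv2.imread("pics/top1.png")[90:260,170:290]
b=cv2.imread("pics/scene1.png")[200:340,0:170]
cv2.imwrite("pics/scenec.png",cv2.resize(b,None,fx=4,fy=4,interpolation=cv2.INTER_CUBIC))
E
```

```text
(no output)
```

View pics/topc.png

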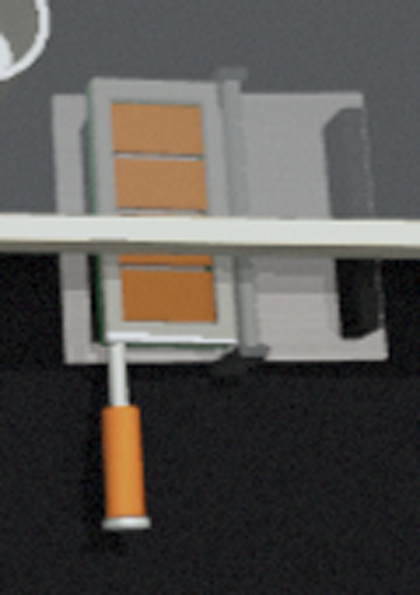

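View pics/scenec.png

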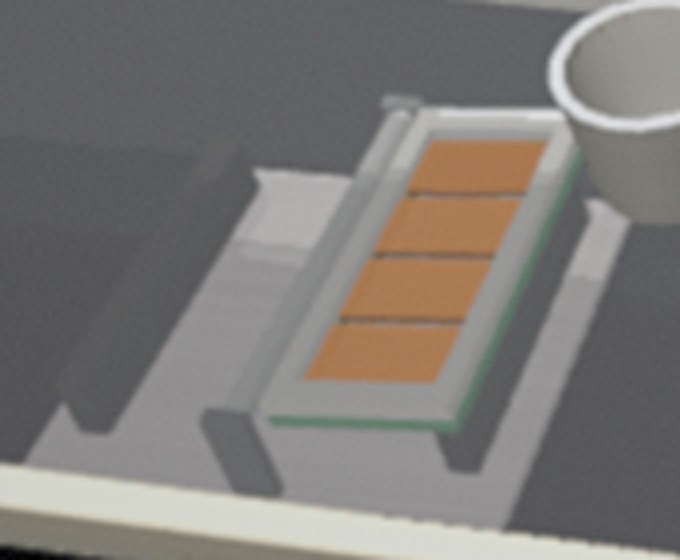

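```bash
cat > h.py <<'E'
import pickle,numpy as np
from scipy.optimize import least_squares
s=pickle.load(open("top.pkl","rb"));K=s["camera_matrix"];R=s["R"];t=s["t"]
def px(X):
    c=R@X+t;p=K@c;return p[:2]/p[2]
cr=lambda x,y:np.array([340+x/3.5-.36,90+y/3.5-.36])
def hp(h,psi,v):
    c,S=np.cos(psi),np.sin(psi);return np.array([h[0]+c*v[0]-S*v[1],h[1]+S*v[0]+c*v[1],.04+v[2]])
def grip(h,psi,th,x=-.06,out=.07): return hp(h,psi,[x,out*np.cos(th),out*np.sin(th)])
if __name__=="__main__":
    obs=[cr(67,362),cr(387,358),cr(53,95),cr(363,95),cr(123.5,406),cr(125,517)]
    for z in (0,.004,.008):
        def f(p):
            h=p[:2];psi=p[2];th=p[3];D=p[4]
            m=[hp(h,psi,[-.008,.085,z-.04]),hp(h,psi,[-.008,-.085,z-.04]),hp(h,psi,[D,.085,z-.04]),hp(h,psi,[D,-.085,z-.04]),
               grip(h,psi,th,-.033),grip(h,psi,th,-.087)]
            return np.concatenate([px(a)-b for a,b in zip(m,obs)])
        r=least_squares(f,[.6,-.2,0,.2,.146]);p=r.x
        print(z,p.round(4),r.fun.round(1),grip(p[:2],p[2],p[3]))
E
python3 h.py
```

```text
0 [ 0.645  -0.1766  0.0313 -0.602   0.1429] [ 0.2  0.4 -0.4  0.7  0.5  0.3 -0.4 -0.3 -0.5  0.8  0.7 -1.8] [ 5.83197625e-01 -1.20760367e-01  3.60946256e-04]
0.004 [ 0.6447 -0.1753  0.0312 -0.6421  0.1415] [-0.   0.  -0.1  0.4  0.3  0.3 -0.1 -0.3 -0.6  1.2  0.5 -1.6] [ 0.58295984 -0.12114871 -0.00192026]
0.008 [ 0.6413 -0.1755  0.0446  0.0553  0.1432] [ 0.7  2.   1.1  1.2 -0.2  0.9 -0.2 -0.9 -1.5 -1.1  0.2 -1.9] [ 0.57820266 -0.1083577   0.04386865]
```

```bash
cat > m.py <<'E'
import numpy as np
from scipy.spatial.transform import Rotation as Ro
def Rt(o):
    q=o["eef_rot"];return Ro.from_quat([q[1],q[2],q[3],q[0]]).as_matrix()
def plan(o,target,psi=None,sgn=1):
    R=Rt(o);d=np.array(target)-o["ee_pos"]
    out={"tool_d_mm":(R.T@d*1000).round(1)}
    if psi is not None:
        w=sgn*np.array([-np.sin(psi),np.cos(psi),0])  # desired tool z
        v=R.T@w
        out["yaw"]=np.degrees(np.arctan2(-v[1],v[2])).round(1)  # rot about x: z->(0,-s,c)
    return out
E
python3 - <<'E'
from plant import telemetry
from m import *
o=telemetry.get_obs();print(Rt(o).round(3));
for s in(1,-1):print(plan(o,[.50,-.11,.25],.04,s))
E
```

```text
[[-0.     0.929  0.371]
 [ 0.001  0.371 -0.929]
 [-1.     0.    -0.001]]
{'tool_d_mm': array([ -19. ,  423.6, -237.2]), 'yaw': np.float64(-160.5)}
{'tool_d_mm': array([ -19. ,  423.6, -237.2]), 'yaw': np.float64(19.5)}
```

>>> arm_command([
  {"xyz": [0, 42, -24], "yaw": -8.5, "claw": 1},
])

```text
t: 0.25
ee_pos: [0.2232, -0.452, 0.2301]
eef_rot: [0.612, 0.353, 0.613, -0.353]
contact_force: [2.3, 0.2, 0.2]
width: 0.0853
```

```bash
python3 - <<'E'
from plant import telemetry
from m import *
o=telemetry.get_obs();print(o["t"],o["q"],o["ee_pos"])
for s in(1,-1):print(plan(o,[.48,-.11,.25],.04,s))
E
```

```text
0.25 [-1.11145221e+00  8.66701541e-02 -8.61006546e-02  1.39859039e+00
 -1.14248388e-03  1.50480839e+00] [ 0.22319307 -0.45199189  0.23011926]
{'tool_d_mm': array([ -20.2,  393.7, -167.1]), 'yaw': np.float64(-152.2)}
{'tool_d_mm': array([ -20.2,  393.7, -167.1]), 'yaw': np.float64(27.8)}
```

>>> arm_command([
  {"xyz": [0, 0, 0], "yaw": -8.5, "claw": 1},
  {"xyz": [0, 0, 0], "yaw": -8.5, "claw": 1},
  {"xyz": [0, 0, 0], "yaw": -8.5, "claw": 1},
  {"xyz": [0, 0, 0], "yaw": -8.5, "claw": 1},
  {"xyz": [0, 0, 0], "yaw": -8.5, "claw": 1},
  {"xyz": [0, 0, 0], "yaw": -8.5, "claw": 1},
  {"xyz": [0, 0, 0], "yaw": -8.5, "claw": 1},
  {"xyz": [0, 0, 0], "yaw": -8.5, "claw": 1},
])

```text
t: 1.05
ee_pos: [0.2247, -0.4496, 0.231]
eef_rot: [0.705, -0.053, 0.705, 0.053]
contact_force: [-0.1, -0.0, -0.2]
width: 0.0851
```

>>> arm_command([
  {"xyz": [0, 0, 0], "yaw": -8.5, "claw": 1},
  {"xyz": [0, 0, 0], "yaw": -8.5, "claw": 1},
  {"xyz": [0, 0, 0], "yaw": -8.5, "claw": 1},
  {"xyz": [0, 0, 0], "yaw": -8.5, "claw": 1},
  {"xyz": [0, 0, 0], "yaw": -8.5, "claw": 1},
  {"xyz": [0, 0, 0], "yaw": -8.5, "claw": 1},
  {"xyz": [0, 0, 0], "yaw": -8.5, "claw": 1},
  {"xyz": [0, 0, 0], "yaw": -8.5, "claw": 1},
])

```text
t: 1.85
ee_pos: [0.2247, -0.4496, 0.231]
eef_rot: [0.555, -0.438, 0.555, 0.439]
contact_force: [0.7, 0.3, -0.7]
width: 0.0852
```

```bash
python3 - <<'E'
from plant import telemetry
from m import *
o=telemetry.get_obs();print(o["t"],o["q"],o["ee_pos"])
for s in(1,):print(plan(o,[.55,-.11,.22],.04,s))
E
```

```text
1.85 [-1.10738008e+00  8.38980873e-02 -8.73038838e-02  1.40030586e+00
  3.93946092e-05 -8.73667652e-01] [ 0.22465866 -0.44955129  0.23096362]
{'tool_d_mm': array([  11.1, -237.9,  405.7]), 'yaw': np.float64(-15.7)}
```

>>> arm_command([
  {"xyz": [0, -24, 40], "yaw": 0, "claw": 1},
  {"xyz": [0, -24, 40], "yaw": 0, "claw": 1},
  {"xyz": [0, -24, 40], "yaw": 0, "claw": 1},
  {"xyz": [0, -24, 40], "yaw": 0, "claw": 1},
  {"xyz": [0, -24, 40], "yaw": 0, "claw": 1},
  {"xyz": [0, -24, 40], "yaw": 0, "claw": 1},
  {"xyz": [0, -24, 40], "yaw": 0, "claw": 1},
  {"xyz": [0, -24, 40], "yaw": 0, "claw": 1},
])

```text
t: 2.65
ee_pos: [0.4882, -0.1828, 0.2312]
eef_rot: [0.556, -0.437, 0.556, 0.437]
contact_force: [0.2, -0.3, 0.3]
width: 0.0851
```

>>> arm_command([
  {"xyz": [0, -24, 40], "yaw": 0, "claw": 1},
  {"xyz": [0, -24, 40], "yaw": 0, "claw": 1},
  {"xyz": [0, 0, 0], "yaw": -8, "claw": 1},
  {"xyz": [0, 0, 0], "yaw": -8, "claw": 1},
  {"xyz": [0, 0, 0], "yaw": 0, "claw": 1},
])

```text
t: 3.15
ee_pos: [0.553, -0.1176, 0.2307]
eef_rot: [0.489, -0.51, 0.49, 0.51]
contact_force: [-0.1, 0.0, -1.1]
width: 0.0853
```

```bash
python3 - <<'E'
from plant import telemetry,vision
from m import *
import pickle,cv2
o=telemetry.get_obs();print(o["t"],o["q"],o["ee_pos"])
s=vision.snapshot("wrist");pickle.dump((o,s),open("w2.pkl","wb"));cv2.imwrite("pics/w2.png",s["frame"][:,:,::-1])
for s in(1,):print(plan(o,[.55,-.11,.22],.04,s))
E
```

```text
3.15 [-2.09483693e-01  2.04025260e-01  5.22209005e-02  1.42011988e+00
 -3.97522261e-05 -2.50358671e-01] [ 0.55298671 -0.1175785   0.23070861]
{'tool_d_mm': array([10.7,  2.7,  7.7]), 'yaw': np.float64(0.1)}
```

View pics/w2.png

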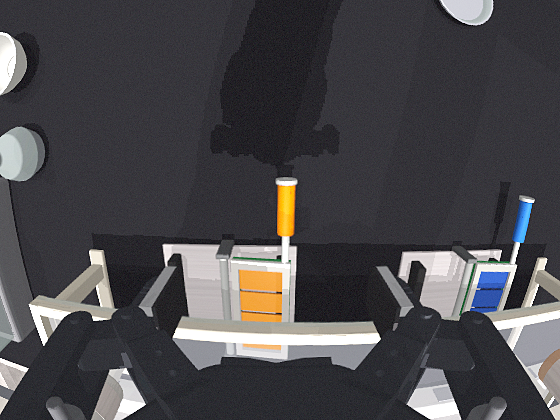

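```bash
python3 - <<'E'
import cv2
a=cv2.imread("pics/w2.png")[170:300,150:310]
cv2.imwrite("pics/w2c.png",cv2.resize(a,None,fx=4.5,fy=4.5,interpolation=cv2.INTER_CUBIC))
E
```

```text
(no output)
```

View pics/w2c.png

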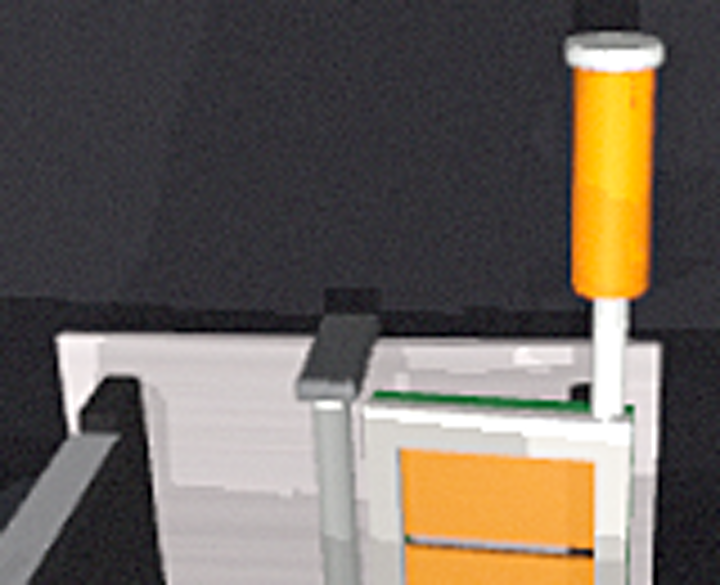

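```bash
cat > fit.py <<'E'
from h import *
from m import Rt
o,w=pickle.load(open("w2.pkl","rb"));M=w["mount"];Kw=w["camera_matrix"];Rw=Rt(o);tw=o["ee_pos"]
def pw(X):
    tool=Rw.T@(X-tw);c=M[:3,:3].T@(tool-M[:3,3])
    a=np.arctan2(np.hypot(c[0],c[1]),c[2]);u=c[:2]/np.hypot(c[0],c[1])
    return np.array([Kw[0,2],Kw[1,2]])+Kw[0,0]*a*u
cw=lambda x,y:np.array([150+x/4.5-.39,170+y/4.5-.39])
obs=[cr(67,362),cr(387,358),cr(53,95),cr(363,95),cr(123.5,406),cr(125,517)]
ow=[cw(57,335),cw(662,342),cw(615,66),cw(612,296),cw(573,66),cw(657,66),cw(572,296),cw(651,296)]
for z in (0,.004,.008):
    def f(p,full=True):
        h=p[:2];psi=p[2];th=p[3];D=p[4]
        st=[hp(h,psi,[-.008,.085,z-.04]),hp(h,psi,[-.008,-.085,z-.04]),hp(h,psi,[D,.085,z-.04]),hp(h,psi,[D,-.085,z-.04])]
        g=[grip(h,psi,th,-.033),grip(h,psi,th,-.087)]
        e=hp([0,0],psi,[0,.009,-.04])
        m2=[st[1],st[0],g[1],g[0],g[1]-e,g[1]+e,g[0]-e,g[0]+e]
        return np.concatenate([px(a)-b for a,b in zip(st+g,obs)]+[pw(a)-b for a,b in zip(m2,ow)])
    r=least_squares(f,[.6,-.2,0,.2,.146],loss="soft_l1");p=r.x
    print(z,p.round(4));print(f(p).reshape(-1,2).round(1).tolist(),r.cost,grip(p[:2],p[2],p[3]).round(4))
# triangulate grip
def g(X): return np.concatenate([px(X)-(obs[4]+obs[5])/2, pw(X)-(ow[2]+ow[3])/2])
r=least_squares(g,[.58,-.11,.05]);print("tri",r.x,r.fun)
E
python3 fit.py
```

```text
0 [ 0.6386 -0.1743  0.0287  0.0191  0.1492]
[[-1.0, 3.6], [-1.4, 4.2], [-0.6, 0.2], [-1.5, -0.1], [-3.0, 0.1], [-1.8, -0.8], [0.2, -4.3], [-1.0, -3.3], [-0.4, 2.2], [-0.7, -0.3], [0.3, 2.1], [-1.1, 2.3], [-0.1, -0.3], [-1.1, -0.2]] 23.579386298809165 [ 0.5766 -0.106   0.0413]
0.004 [ 0.639  -0.1738  0.0335  0.018   0.1471]
[[-0.7, 3.2], [-0.7, 3.3], [-0.7, 0.5], [-1.2, -0.3], [-3.1, 0.1], [-1.8, -0.9], [-0.5, -2.6], [-0.5, -2.1], [-0.4, 2.2], [-0.5, -0.3], [0.3, 2.1], [-1.1, 2.3], [0.1, -0.3], [-0.9, -0.2]] 18.53803518873357 [ 0.5766 -0.1059  0.0413]
0.008 [ 0.6388 -0.1735  0.038   0.0361  0.1455]
[[-0.4, 3.0], [0.1, 2.7], [-0.8, 0.7], [-0.8, -0.5], [-3.0, 0.2], [-1.6, -0.7], [-1.2, -1.3], [-0.1, -1.2], [-0.4, 2.0], [-0.3, -0.2], [0.3, 2.0], [-1.0, 2.1], [0.3, -0.3], [-0.7, -0.2]] 14.739634180953466 [ 0.5762 -0.1058  0.0425]
tri [ 0.57232069 -0.10633402  0.0526794 ] [-0.50220184  1.02810347 -0.31269939  0.61481077]
```

```bash
python3 - <<'E'
from plant import telemetry
from m import *
o=telemetry.get_obs();print(plan(o,[.575,-.106,.11],.035))
E
```

```text
{'tool_d_mm': array([120.9, -22.7,  11.1]), 'yaw': np.float64(0.1)}
```

>>> arm_command([
  {"xyz": [40, -7, 4], "yaw": 0, "claw": 1},
  {"xyz": [40, -8, 4], "yaw": 0, "claw": 1},
  {"xyz": [40, -8, 3], "yaw": 0, "claw": 1},
  {"xyz": [0, 0, 0], "yaw": 0, "claw": 1},
])

```text
t: 3.6
ee_pos: [0.5722, -0.1057, 0.1057]
eef_rot: [0.489, -0.506, 0.493, 0.512]
contact_force: [-0.4, 0.9, -0.4]
width: 0.0853
```

```bash
python3 - <<'E'
from plant import telemetry,vision
from m import *
import pickle,cv2
o=telemetry.get_obs();print(o["t"],o["ee_pos"])
s=vision.snapshot("wrist");pickle.dump((o,s),open("w3.pkl","wb"));a=s["frame"][:,:,::-1]
cv2.imwrite("pics/w3.png",a)
cv2.imwrite("pics/w3c.png",cv2.resize(a[130:330,150:400],None,fx=3,fy=3,interpolation=cv2.INTER_CUBIC))
E
```

```text
3.6 [ 0.5722025  -0.10571613  0.10570812]
```

View pics/w3c.png

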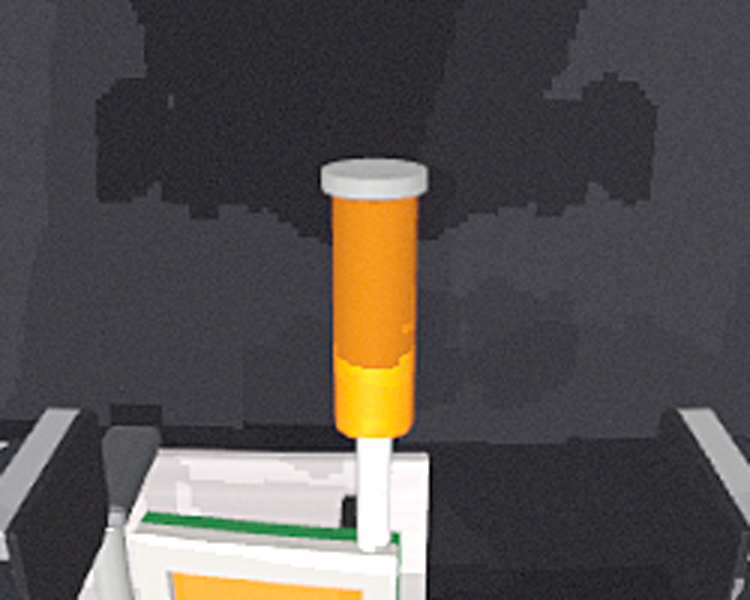

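```bash
cat > tri.py <<'E'
from h import *
from m import Rt,plan
def mk(fn):
    o,w=pickle.load(open(fn,"rb"));M=w["mount"];Kw=w["camera_matrix"];Rw=Rt(o);tw=o["ee_pos"]
    def pw(X):
        tool=Rw.T@(X-tw);c=M[:3,:3].T@(tool-M[:3,3])
        r=np.hypot(c[0],c[1]);return Kw[:2,2]+Kw[0,0]*np.arctan2(r,c[2])*c[:2]/r
    return pw
if __name__=="__main__":
    p2=mk("w2.pkl");p3=mk("w3.pkl")
    A=[(px,cr(123.5,406)),(p2,np.array([150+612/4.5-.39,170+294/4.5-.39])),(p3,np.array([150+373/3-.33,130+432/3-.33]))]
    B=[(px,cr(125,515)),(p2,np.array([150+615/4.5-.39,170+66/4.5-.39])),(p3,np.array([150+375/3-.33,130+193/3-.33]))]
    P=[]
    for L in(A,B):
        r=least_squares(lambda X:np.concatenate([f(X)-q for f,q in L]),[.57,-.1,.05]);print(r.x.round(4),r.fun.round(1));P.append(r.x)
    d=P[0]-P[1];print(np.linalg.norm(d),d[1]/d[0],(P[0]+P[1])/2)
    # fixed length joint fit, horizontal
    def f(p):
        c=p[:3];u=np.array([np.cos(p[3]),np.sin(p[3]),0])*.027
        return np.concatenate([f(c+u)-q for f,q in A]+[f(c-u)-q for f,q in B])
    r=least_squares(f,[.57,-.1,.05,0]);print(r.x.round(4),r.fun.round(1))
E
python3 tri.py
```

```text
[ 0.5995 -0.1056  0.0521] [-1.2  1.2 -0.6  0.2 -0.1  0.4]
[ 0.546  -0.1071  0.0476] [-0.7  1.5 -0.2 -0.  -0.1  0.6]
0.053788360056883956 0.027130286437394006 [ 0.57275003 -0.10632495  0.04989479]
[ 0.5721 -0.1063  0.0525  0.026 ] [-1.1  1.4 -0.6 -0.1 -0.1  0.1  0.   1.7 -0.   0.1  0.   1. ]
```

>>> arm_command([
  {"xyz": [30, 0, 0], "yaw": 0, "claw": 1},
  {"xyz": [30, 0, 0], "yaw": 0, "claw": 1},
  {"xyz": [10, 0, 0], "yaw": 0, "claw": 1},
  {"xyz": [0, 0, 0], "yaw": 0, "claw": 1},
])

```text
t: 4.05
ee_pos: [0.5751, -0.1066, 0.042]
eef_rot: [0.49, -0.509, 0.491, 0.51]
contact_force: [-0.6, -1.6, 0.7]
width: 0.0852
```

```bash
python3 - <<'E'
from plant import telemetry
from m import *
o=telemetry.get_obs();print(o["ee_pos"],o["contact_force"],plan(o,[.5725,-.1063,.031],.03))
E
```

```text
[ 0.57510124 -0.10659261  0.04197331] [-0.59967508 -1.55470483  0.72468373] {'tool_d_mm': array([11. ,  2.6,  0.4]), 'yaw': np.float64(0.5)}
```

Down the rest, then close with moderate grip.

>>> arm_command([
  {"xyz": [10, 2, 0], "yaw": 0.5, "claw": 1},
  {"xyz": [0, 0, 0], "yaw": 0, "claw": -1},
  {"xyz": [0, 0, 0], "yaw": 0, "claw": -1},
  {"xyz": [0, 0, 0], "yaw": 0, "claw": -1},
  {"xyz": [0, 0, 0], "yaw": 0, "claw": -1},
  {"xyz": [0, 0, 0], "yaw": 0, "claw": -1},
  {"xyz": [0, 0, 0], "yaw": 0, "claw": -1},
], newtons=50)

```text
t: 4.75
ee_pos: [0.5737, -0.1065, 0.0316]
eef_rot: [-0.492, 0.508, -0.492, -0.507]
contact_force: [-0.3, -0.4, 2.3]
width: 0.0165
```

```bash
python3 - <<'E'
from plant import telemetry,vision
from m import *
import pickle,cv2
o=telemetry.get_obs();print(o["t"],o["ee_pos"],o["width"],o["contact_force"],o["moment"])
s=vision.snapshot("wrist");a=s["frame"][:,:,::-1]
cv2.imwrite("pics/w4c.png",cv2.resize(a[130:330,150:400],None,fx=3,fy=3,interpolation=cv2.INTER_CUBIC))
E
```

```text
4.75 [ 0.5736772  -0.10652666  0.03164973] 0.016524960812011415 [-0.30517723 -0.43178757  2.2738597 ] [-0.20392385  0.01083288  0.03661831]
```

View pics/w4c.png

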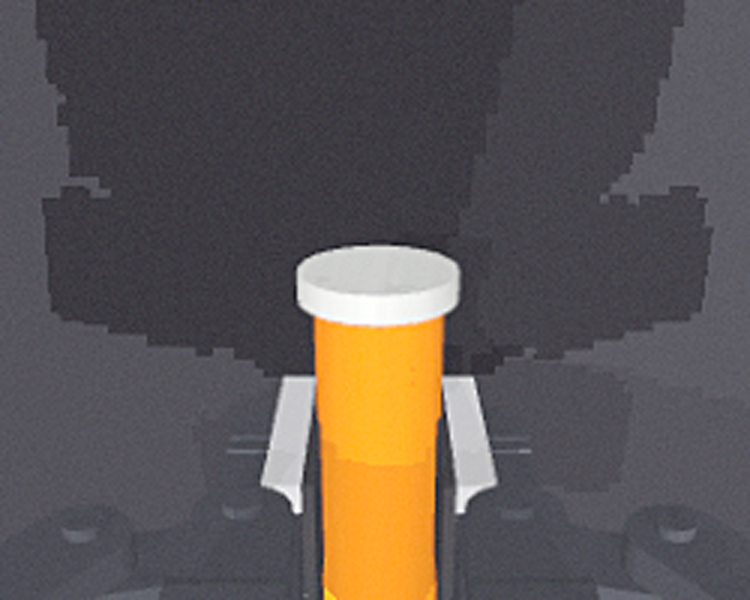

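>>> arm_command([
  {"xyz": [-12, 0, -3], "yaw": 0, "claw": -1},
  {"xyz": [-11, 0, -5], "yaw": 0, "claw": -1},
  {"xyz": [0, 0, 0], "yaw": 0, "claw": -1},
])

```text
t: 5.1
ee_pos: [0.5739, -0.1139, 0.0557]
eef_rot: [0.493, -0.507, 0.492, 0.508]
contact_force: [-2.1, 4.1, 4.8]
width: 0.0164
```

```bash
cat > st.py <<'E'
from plant import telemetry
from m import *
import sys
psi=.03;hx,hy=.6325+.0,-.1736
o=telemetry.get_obs();p=o["ee_pos"];R=Rt(o)
n=np.array([-np.sin(psi),np.cos(psi),0]);H=np.array([hx,hy,.021])
d=p-H;Y=d@n;Z=d[2];th=np.degrees(np.arctan2(Z,Y))
print("t",round(o["t"],2),p.round(4),"r",round(np.hypot(Y,Z)*1e3,1),"th",th.round(1),"F",o["contact_force"].round(1),"M",o["moment"].round(2),"w",round(o["width"],4), plan(o,p,psi)["yaw"])
cur=p
for a in [th+12*k for k in range(1,8)]:
    a=min(a,180)
    c=np.radians(a);t=H+n*.07*np.cos(c)+np.array([0,0,.07*np.sin(c)]);t[0]=.5725+(-psi)*(t[1]+.1063)
    print(round(a), (R.T@(t-cur)*1e3).round(1));cur=t
E
python3 st.py
```

```text
t 5.1 [ 0.5739 -0.1139  0.0557] r 70.5 th 29.5 F [-2.1  4.1  4.8] M [ 0.98  0.31 -0.03] w 0.0164 0.0
41 [-11.7   1.2  -7.2]
53 [ -9.9  -0.  -10.8]
65 [ -7.4   0.  -12.6]
77 [ -4.7   0.  -13.9]
89 [ -1.7   0.  -14.5]
101 [  1.4   0.  -14.6]
113 [  4.4   0.  -14. ]
```

>>> arm_command([
  {"xyz": [-12, 0, -7], "yaw": 0, "claw": -1},
  {"xyz": [-10, 0, -11], "yaw": 0, "claw": -1},
  {"xyz": [0, 0, 0], "yaw": 0, "claw": -1},
])

```text
t: 5.4
ee_pos: [0.5746, -0.132, 0.078]
eef_rot: [0.493, -0.508, 0.491, 0.508]
contact_force: [-2.1, 5.9, 10.0]
width: 0.0164
```

```bash
python3 st.py; python3 - <<'E'
from plant import telemetry,vision
import cv2,numpy as np
a=vision.snapshot("wrist")["frame"][:,:,::-1];b=vision.snapshot("scene")["frame"][:,:,::-1]
cv2.imwrite("pics/w5.png",np.hstack([cv2.resize(a[130:420,150:400],(500,580)),cv2.resize(b[200:345,0:75*1],(300,580))]))
E
```

```text
t 5.4 [ 0.5746 -0.132   0.078 ] r 71.6 th 52.8 F [-2.1  5.9 10. ] M [1.07 0.62 0.03] w 0.0164 0.0
65 [ -6.3   1.3 -11.7]
77 [ -4.8   0.  -13.8]
89 [ -1.9   0.  -14.5]
101 [  1.2   0.  -14.6]
113 [  4.2   0.  -14. ]
125 [  7.    0.  -12.8]
137 [  9.5   0.  -11.1]
```

View pics/w5.png

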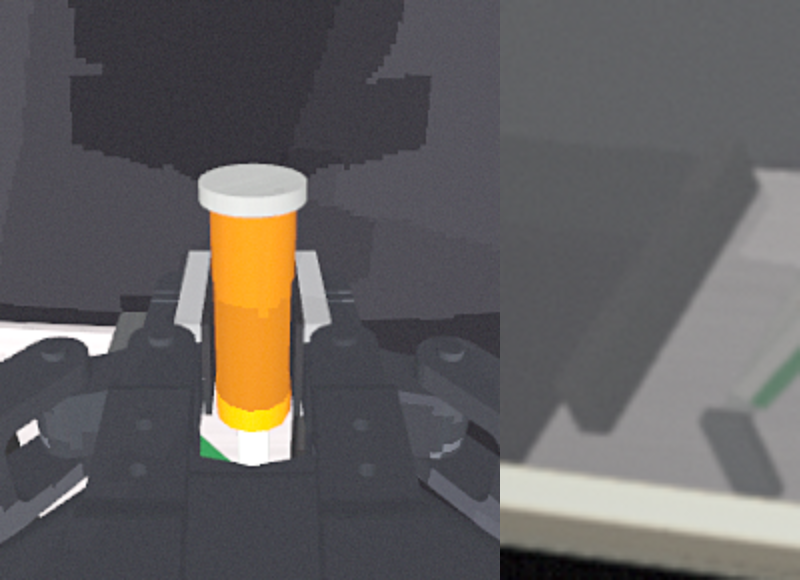

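>>> arm_command([
  {"xyz": [-9, 0, -11], "yaw": 0, "claw": -1},
  {"xyz": [-5, 0, -14], "yaw": 0, "claw": -1},
  {"xyz": [0, 0, 0], "yaw": 0, "claw": -1},
])

```text
t: 5.8
ee_pos: [0.5754, -0.1588, 0.0915]
eef_rot: [-0.493, 0.508, -0.493, -0.507]
contact_force: [-1.8, 0.4, 10.0]
width: 0.0166
```

```bash
python3 st.py
```

```text
t 5.8 [ 0.5754 -0.1588  0.0915] r 72.4 th 76.8 F [-1.8  0.4 10. ] M [-0.08  0.34  0.05] w 0.0166 -0.0
89 [  0.6   1.4 -13.3]
101 [  1.2  -0.  -14.6]
113 [  4.2  -0.  -14. ]
125 [  7.1   0.  -12.8]
137 [  9.6   0.  -11.1]
149 [11.7  0.  -8.8]
161 [13.2  0.  -6.2]
```

>>> arm_command([
  {"xyz": [-2, 0, -13], "yaw": 0, "claw": -1},
  {"xyz": [1, 0, -15], "yaw": 0, "claw": -1},
  {"xyz": [0, 0, 0], "yaw": 0, "claw": -1},
])

```text
t: 6.1
ee_pos: [0.5764, -0.1877, 0.0927]
eef_rot: [-0.492, 0.509, -0.493, -0.506]
contact_force: [-1.2, -4.1, 7.9]
width: 0.0164
```

```bash
python3 st.py
```

```text
t 6.1 [ 0.5764 -0.1877  0.0927] r 72.8 th 99.8 F [-1.2 -4.1  7.9] M [-0.76  0.15  0.09] w 0.0164 -0.1
112 [  6.8   1.4 -11.8]
124 [  6.9  -0.  -12.9]
136 [  9.4   0.  -11.2]
148 [11.5  0.  -9. ]
160 [13.2  0.  -6.4]
172 [14.2  0.  -3.5]
180 [ 9.9  0.  -0.7]
```

```bash
sed -i 's/,.021\])/,.0235])/' st.py; sed -i 's/\.07\*/.0705*/g' st.py; python3 st.py
```

```text
t 6.1 [ 0.5764 -0.1877  0.0927] r 70.3 th 100.2 F [-1.2 -4.1  7.9] M [-0.76  0.15  0.09] w 0.0164 -0.1
112 [  4.    1.4 -12.4]
124 [  7.  -0. -13.]
136 [  9.6   0.  -11.2]
148 [11.7  0.  -9. ]
160 [13.3  0.  -6.4]
172 [14.3  0.  -3.5]
180 [ 9.6  0.  -0.6]
```

>>> arm_command([
  {"xyz": [4, 0, -13], "yaw": 0, "claw": -1},
  {"xyz": [7, 0, -13], "yaw": 0, "claw": -1},
  {"xyz": [0, 0, 0], "yaw": 0, "claw": -1},
])

```text
t: 6.4
ee_pos: [0.5773, -0.2153, 0.0816]
eef_rot: [-0.492, 0.509, -0.494, -0.505]
contact_force: [-0.5, -8.2, 6.6]
width: 0.0162
```

```bash
python3 st.py
```

```text
t 6.4 [ 0.5773 -0.2153  0.0816] r 70.6 th 124.6 F [-0.5 -8.2  6.6] M [-1.77  0.1   0.1 ] w 0.0162 -0.1
137 [ 9.7  1.5 -9.3]
149 [11.8  0.  -8.9]
161 [13.4  0.  -6.2]
173 [14.4  0.  -3.3]
180 [ 9.1  0.  -0.5]
180 [0. 0. 0.]
180 [0. 0. 0.]
```

>>> arm_command([
  {"xyz": [9, 0, -12], "yaw": 0, "claw": -1},
  {"xyz": [12, 0, -9], "yaw": 0, "claw": -1},
  {"xyz": [0, 0, 0], "yaw": 0, "claw": -1},
])

```text
t: 6.7
ee_pos: [0.578, -0.2364, 0.0592]
eef_rot: [-0.492, 0.509, -0.494, -0.505]
contact_force: [3.0, -10.4, 1.2]
width: 0.0159
```

```bash
python3 st.py
```

```text
t 6.7 [ 0.578  -0.2364  0.0592] r 70.8 th 149.7 F [  3.  -10.4   1.2] M [-1.93 -0.35  0.08] w 0.0159 -0.1
162 [13.6  1.6 -4. ]
174 [14.4  0.  -3. ]
180 [ 7.7  0.  -0.4]
180 [0. 0. 0.]
180 [0. 0. 0.]
180 [0. 0. 0.]
180 [0. 0. 0.]
```

>>> arm_command([
  {"xyz": [13, 0, -7], "yaw": 0, "claw": -1},
  {"xyz": [14, 0, -3], "yaw": 0, "claw": -1},
  {"xyz": [0, 0, 0], "yaw": 0, "claw": -1},
])

```text
t: 7.0
ee_pos: [0.5782, -0.2456, 0.031]
eef_rot: [-0.492, 0.509, -0.494, -0.505]
contact_force: [3.6, -10.5, -2.7]
width: 0.0164
```

```bash
python3 st.py
```

```text
t 7.0 [ 0.5782 -0.2456  0.031 ] r 70.7 th 173.9 F [  3.6 -10.5  -2.7] M [-2.   -0.83  0.03] w 0.0164 -0.1
180 [7.5 1.6 1.6]
180 [0. 0. 0.]
180 [0. 0. 0.]
180 [0. 0. 0.]
180 [0. 0. 0.]
180 [0. 0. 0.]
180 [0. 0. 0.]
```

>>> arm_command([
  {"xyz": [5, 0, -1], "yaw": 0, "claw": -1},
  {"xyz": [4, 0, 0], "yaw": 0, "claw": -1},
  {"xyz": [0, 0, 0], "yaw": 0, "claw": -1},
])

```text
t: 7.3
ee_pos: [0.5783, -0.246, 0.0238]
eef_rot: [-0.492, 0.509, -0.494, -0.506]
contact_force: [0.7, -7.1, 2.6]
width: 0.0161
```

```bash
python3 st.py;python3 - <<'E'
from plant import telemetry,vision
import cv2,numpy as np
a=vision.snapshot("scene")["frame"][:,:,::-1];b=vision.snapshot("top")["frame"][:,:,::-1]
cv2.imwrite("pics/e1.png",np.hstack([cv2.resize(a[200:345,0:145],(400,400)),cv2.resize(b[80:260,330:510],(400,400))]))
E
```

```text
t 7.3 [ 0.5783 -0.246   0.0238] r 70.7 th 179.8 F [ 0.7 -7.1  2.6] M [-1.46 -0.18  0.02] w 0.0161 -0.1
180 [0.3 1.6 1.9]
180 [0. 0. 0.]
180 [0. 0. 0.]
180 [0. 0. 0.]
180 [0. 0. 0.]
180 [0. 0. 0.]
180 [0. 0. 0.]
```

View pics/e1.png

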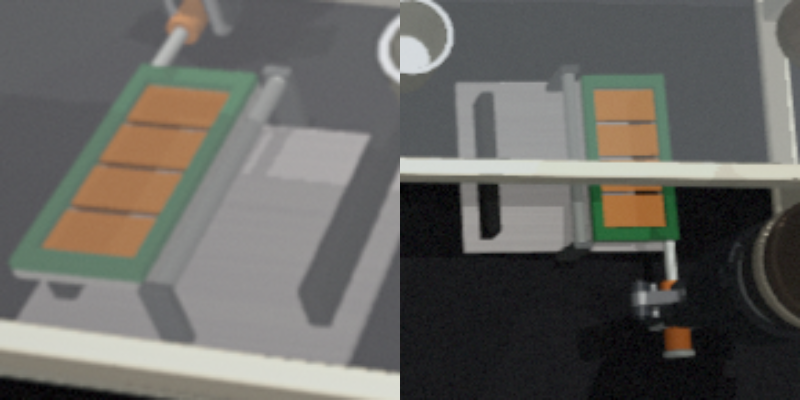

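>>> arm_command([
  {"xyz": [3, 0, 0], "yaw": 0, "claw": -1},
  {"xyz": [0, 0, 0], "yaw": 0, "claw": -1},
])

```text
t: 7.6
ee_pos: [0.5785, -0.246, 0.0235]
eef_rot: [-0.492, 0.51, -0.493, -0.505]
contact_force: [-5.8, -5.0, 19.4]
width: 0.0162
```

```bash
python3 st.py | head -1
```

```text
t 7.6 [ 0.5785 -0.246   0.0235] r 70.8 th 180.0 F [-5.8 -5.  19.4] M [-0.89  1.09  0.02] w 0.0162 -0.1
```

>>> arm_command([
  {"xyz": [-2, 0, 0], "yaw": 0, "claw": -1},
  {"xyz": [0, 0, 0], "yaw": 0, "claw": 0.6},
  {"xyz": [0, 0, 0], "yaw": 0, "claw": 0.6},
  {"xyz": [0, 0, 0], "yaw": 0, "claw": 0.6},
  {"xyz": [0, 0, 0], "yaw": 0, "claw": 0.6},
  {"xyz": [0, 0, 0], "yaw": 0, "claw": 0.6},
])

```text
t: 8.2
ee_pos: [0.5775, -0.243, 0.0219]
eef_rot: [0.492, -0.507, 0.492, 0.508]
contact_force: [-0.1, -0.9, 0.5]
width: 0.0687
```

```bash
python3 st.py | head -1
```

```text
t 8.2 [ 0.5775 -0.243   0.0219] r 67.8 th -178.6 F [-0.1 -0.9  0.5] M [ 0.04 -0.02 -0.03] w 0.0687 0.1
```

>>> arm_command([
  {"xyz": [-15, 0, 0], "yaw": 0, "claw": 0.6},
  {"xyz": [-30, 0, 0], "yaw": 0, "claw": 0.6},
  {"xyz": [-40, 0, 0], "yaw": 0, "claw": 0.6},
  {"xyz": [-40, 0, 0], "yaw": 0, "claw": 0.6},
  {"xyz": [-20, 30, 0], "yaw": 0, "claw": 0.6},
  {"xyz": [0, 40, 0], "yaw": 0, "claw": 0.6},
  {"xyz": [0, 40, 0], "yaw": 0, "claw": 0.6},
  {"xyz": [0, 0, 0], "yaw": 0, "claw": 0.6},
])

```text
t: 9.0
ee_pos: [0.4636, -0.2461, 0.1676]
eef_rot: [0.492, -0.507, 0.493, 0.508]
contact_force: [0.2, 0.1, 0.6]
width: 0.0682
```

```bash
python3 st.py|head -1;python3 - <<'E'
from plant import telemetry,vision
import cv2,numpy as np
a=vision.snapshot("scene")["frame"][:,:,::-1];b=vision.snapshot("top")["frame"][:,:,::-1]
cv2.imwrite("pics/e2.png",np.hstack([cv2.resize(a[180:390,0:380],(400,221)),cv2.resize(b[80:260,170:510],(400,221))]))
cv2.imwrite("pics/e3.png",np.hstack([cv2.resize(a[200:345,0:145],(400,400)),cv2.resize(b[80:260,330:510],(400,400))]))
E
```

```text
t 9.0 [ 0.4636 -0.2461  0.1676] r 159.1 th 115.1 F [0.2 0.1 0.6] M [ 0.06 -0.04  0.05] w 0.0682 -0.1
```

View pics/e3.png

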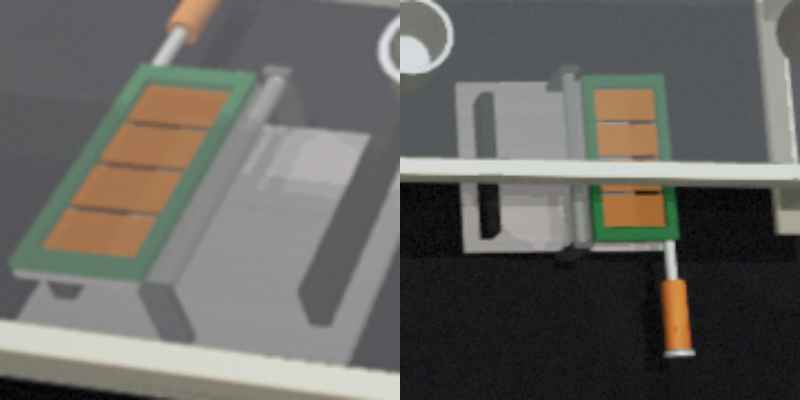

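View pics/e2.png

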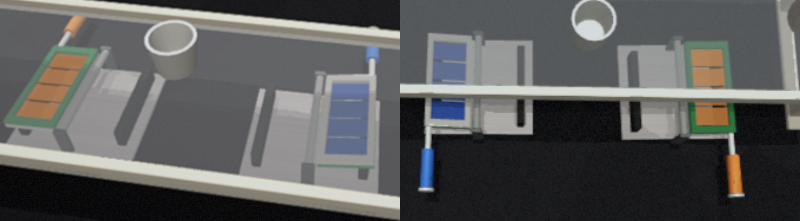

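The amber tray lies flat on its right side with the green face up. The blue tray looks unchanged and the robot is clear of everything.

```bash
python3 -c "
from plant import env
print(env.job_done())"
```

```text
the job is handed in; nothing more can be done
None
```

The amber tray now lies flat on the right side of its hinge, green face up. I took it by the orange grip, turned it over, let go and handed the job in at about 9 s.

- **Flatness:** before I let go, pressing down raised the upward force to about 19 N. The tool height held at 23.5 mm, so I took the tray to be at its hard stop.
- **After release:** the pictures showed the amber tray in the same place. The blue tray and the mug looked unmoved, and the gripper was clear of everything.
- **Disagreement:** during the turn I felt a steady outward pull of roughly 6 to 12 N, more than the 3 to 6 N expected. My first estimate of the grip position was 2 to 3 mm off, so I corrected the path along the way. The highest force reading was about 20 N.

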